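# Clip the antenna onto the leaning router panel

### The job

Squeeze the yellow spring clamp that carries an antenna, take it off the parking strip, and clip it onto the top edge of the leaning wooden panel, centred over the blue tape. Slide its open jaws down along the slope until the hinge barrel touches the edge, then ease it closed so that it stays fully home, the barrel still down on the edge. Do not push the panel into another lean, and leave the grey clamp and the modem where they are.

Things in the scene. Friction and masses are not known exactly. Their poses are not given: they have to be found in the camera images.
- clip: clamp to use: yellow peg-type spring clamp, 112 mm tall, 30 mm wide, about 110 g, with a stub antenna. Origin: middle of the hinge axis (black barrel, radius 9 mm). x along the hinge axis, z from jaws to handles, y the way jaws and handles move. The frame belongs to its +y arm; a squeeze turns each arm half the jaw angle about x. Starts upright on the strip, barrel resting on the edge
- clip_handle (a point): middle of the outer face of the +y handle. Plates 28 mm wide; at rest 60 mm over their outsides at the top, 60 mm above the hinge axis; squeezed fully parallel, 28 mm over their outsides, from 17 to 63 mm above it. At 43 mm the squeeze takes 6 N to begin, 12 N to open fully; more does no harm
- clip_jaw_tip (a point): tip of the +y jaw, on its gripping face, 50 mm below the hinge axis. Both jaws are flat, 30 mm wide, 5 mm thick
- clip_antenna (a point): tip of the black antenna, 11 mm thick, which rises from the +x end of the hinge: 91 mm out along x, 48 mm up along z. Once clipped on, it may point either way along the panel
- clip_jaw (a joint): angle between the yellow clamp's arms (rad): 0 when the jaws are parallel, 8 mm apart; 0.55 squeezed fully open (tips about 35 mm apart, 12 mm apart just below the barrel); -0.17 when empty. A spring closes it. As the handles spring apart they swing 5 mm down relative to the hinge axis, so fingers that merely open drag the clamp 5 mm up
- spare: the other clamp, the same but grey, on the same strip, about 150 mm from the yellow one (centre to centre); which of the two stands further to the left varies. Leave it alone
- stand: fixed parking stand: aluminium foot 270 x 100 x 16 mm, with an upright grey strip 8 mm thick and 250 mm long (along its x), whose upper edge is 100 mm above the table. Origin under its centre, z up
- band (a point): middle of the blue tape (30 mm wide along the edge) on the panel's top edge, on the edge surface, mid-thickness. x: the panel's normal on its router side (away from the robot, upwards); y along the edge; z out of the edge along the slope (up, towards the robot). With the clamp home, its origin is 9 mm from here along z, its z parallel to this z
- panel_edge (a point): middle of the panel's top edge, axes as the band's. The panel is a wooden board 8 mm thick, 230 mm wide, 212 mm from its hinge to this edge; a black router 200 x 105 x 34 mm is fixed on its outer face, from 85 mm below the edge downwards. The face towards the robot is bare
- panel (a joint): lean of the panel from upright, towards the robot (rad), 0.40 to 0.65. Its hinge, 40 mm above the table, is held by friction only: roughly 9 N square to the board at the edge turns it; a push along the slope does not
- modem: black upright modem on a foot, 150 x 85 x 180 mm, loose; origin under its centre. Leave it

How it is judged:
By the outcome, as a careful person would: the job done as asked, in the order asked, and still so for the second after the job is handed in, with the robot touching nothing.
It also fails if it takes over 53 s, if anything falls off the work surface, if the arm or the gripper's body presses on something with over 40 N, if the wrist force passes 120 N, or if a joint passes its speed limit or range.

### The arm

A 6-joint arm with a two-finger parallel gripper is mounted at the origin on the work surface. World frame = base frame: x ahead of the robot, y to its left, z up, the work surface at z = 0. Lengths are in mm, angles in rad, forces in N, time in s.
With the tool pointing down it reaches from about 275 to 750 mm from the base axis. Payload 10.2 kg.
Tool frame: the origin (TCP) lies between the finger pads; the fingertips stand 17 mm ahead of it and the grasp point (between the pads) lies 2 mm behind it; z points along the fingers, y is the line along which they close (so a half turn about z gives the same grasp; the last joint's range is limited). The gripper opens to 85 mm and grips with 20 to 120 N. Pads are 22 mm wide; open, the fingers measure 114 mm over their backs; the gripper's body (76 mm by 85 mm) begins 54 mm behind the grasp point. The pads swing forward as they close: fully open they stand 13 mm farther back than shut.
Start: joints at [-1.544, 0.313, 1.498, -0, 1.331, -0.223], TCP at [129.772, -508.715, 248.294] pointing down, gripper open.
Joint ranges: [-2.94, 2.94], [-0.97, 2.17], [0.19, 2.56], [-1.23, 4.37], [0.02, 3.11], [-2.88, 2.88]. Speed limits (rad/s): [2.39, 2.39, 3.01, 3.14, 3.14, 3.14].

### API

Orientations are given as a unit quaternion [w, x, y, z].
In Python, from rig import * gives the robot as it stands.
- The arm moves only by the tool step_arm, never from a script. Its argument "commands" is text: rows parted by semicolons, each of 7 numbers parted by spaces: the opening, from 0 (shut) to 1 (fully open), then the shift along the tool's x, y, z in cm, then the turn, a rotation vector about the tool's x, y, z in rad. In form: hand x y z rx ry rz; .... A call has 1 to 20 rows; each row is the pose to reach, as a shift and turn from the pose commanded when the call began, along the tool's axes at that moment; what a row does not reach only later rows make up. A row lasts 1/12 s, in which the tool goes at most 41.7 mm and 7.16 degrees, less where a joint would pass 70% of its speed; a pose out of reach is approached as far as the arm can. A call with a gripper value outside its range is refused whole. The fingers move at their own pace and stop on an object; "newtons" is the grip in N (left out, the last holds). Time passes only in rows, so rows that repeat a pose let the fingers close. It gives the time, the measured TCP pose, the force, the opening and the grip force at its end, in the units of the state.
- sense(): the state, without advancing time (a new reading comes with each control period).
- capture(name): name is "scene" or "top" or "wrist"; returns the picture (384x512x3 uint8, red, green, blue); there is no depth.
- camera_model(name): a dict with "mtx" (3x3 intrinsics, pixels), "eye" and "rotation" of the camera in the world. Camera axes: x right, y down, z forward; pixel columns grow to the right and rows downward; lengths in mm; the calibration is good to about 2 mm. A picture is of the moment at which its call begins: read the wrist's pose just before it. camera_model takes no time and is no camera call; for the wrist camera it gives the pose at the moment of the call.
- finish_job(): hands the job in; it is judged then, once.
Trained networks look in the newest picture that a camera, given by its name, has taken for a name from the list of things; names that differ only in an ending like _2 or _b are one class to them, and where a whole thing is asked for, a point or a joint stands for the part that bears it (a point fixed in the world has none). Each returns a list of dicts, best first, with "score" (0 to 1); they miss things now and then, are a little off and sometimes report something else, mostly with a low value. They report only what shows in the picture. A call takes as long as a camera call.
- search_frame(camera, label): "rect" ([centre column, centre row, width, height] in pixels, round what is visible of it).
- trace(camera, label): "mask" (384x512 bool, what is visible of it) and "rect" ([centre column, centre row, width, height] in pixels, round what is visible of it).
- spot_point(camera, label): "xy" ([column, row] in pixels: a listed point, or the origin of a listed thing).
The state is a dict: "time_s": time; "joints": joint angles; "dq": joint speeds; "tau": joint torques, N m; "eef_pos": TCP position; "ee_rot": TCP orientation; "force": force on the tool from outside, world axes, zero at the start; "wrist_torque": the same for the moment, N m; "grip_width": opening from 0.0 (shut) to 1.0 (fully open); "grip_force": force on a finger pad.
Only numpy, scipy, OpenCV 4.12 (cv2) and the standard library are available. Lean on these libraries where they do the work, as an engineer would, in place of code of your own. Each camera call takes 0.05 s, during which the arm holds its last target. There are 200 camera calls.

## Working session

There is one attempt and no reset: what is moved stays moved. The work goes in short steps, Python scripts to look and compute and a tool call to move; the robot and the scene stay as the last step left them, time stands still between calls to the robot, and variables do not carry over. Pictures are saved under pics/ and viewed, at most 10 in all, crops included, and the job is handed in when it is done.

Besides the shell and the picture viewer there is one more tool, called in YAML: its name, and indented under it one key for each argument. step_arm: Moves the arm, as the interface text tells. Its arguments: {"type":"object","properties":{"commands":{"type":"string"},"newtons":{"type":"number"}},"required":["commands"]}

```bash
mkdir -p pics; ls; cat > h.py <<'E'
from rig import *
import numpy as np, cv2
from scipy.spatial.transform import Rotation as R
def q2R(q): return R.from_quat([q[1],q[2],q[3],q[0]]).as_matrix()
def ray(cm,xy):
    d=np.linalg.inv(np.array(cm["mtx"]))@[xy[0],xy[1],1]; d=np.array(cm["rotation"])@d
    return np.array(cm["eye"]),d/np.linalg.norm(d)
def proj(cm,p):
    c=np.array(cm["rotation"]).T@(np.array(p)-cm["eye"]); u=np.array(cm["mtx"])@c; return u[:2]/u[2]
def tri(rs):
    A=sum(np.eye(3)-np.outer(d,d) for e,d in rs); b=sum((np.eye(3)-np.outer(d,d))@e for e,d in rs)
    p=np.linalg.solve(A,b); return p,[float(np.linalg.norm((np.eye(3)-np.outer(d,d))@(p-e))) for e,d in rs]
E
python3 - <<'E'
from h import *
ims=[]
s=sense();print({k:np.round(v,3).tolist() for k,v in s.items()})
pts={}
for c in["scene","top","wrist"]:
    im=capture(c);cv2.imwrite(f"pics/{c}0.png",im[:,:,::-1]);cm=camera_model(c)
    print(c,np.round(cm["eye"]),np.round(cm["rotation"],3).tolist())
    for l in["clip","clip_handle","clip_jaw_tip","clip_antenna","spare","stand","band","panel_edge","modem"]:
        if c=="wrist" and l not in("clip","band"):continue
        r=spot_point(c,l)
        print(c,l,[(np.round(x["xy"],1).tolist(),round(x["score"],2)) for x in r[:3]])
        if r: pts.setdefault(l,[]).append(ray(cm,r[0]["xy"]))
    ims.append(im)
for l,r in pts.items():
    if len(r)>1: 
        p,e=tri(r[:2]);print(l,p.round(1),np.round(e,1))
cv2.imwrite("pics/all.png",cv2.resize(np.hstack(ims[:2])[:,:,::-1],(800,300)))
E
```

```text
pics
{'time_s': 0.0, 'joints': [-1.544, 0.313, 1.498, 0.0, 1.331, -0.223], 'dq': [0.001, 0.0, 0.0, -0.0, -0.001, 0.001], 'tau': [0.001, -41.227, -25.974, -0.0, 0.004, 0.0], 'eef_pos': [129.775, -508.454, 247.725], 'ee_rot': [-0.001, 0.992, 0.125, 0.0], 'force': [0.035, 0.072, -0.437], 'wrist_torque': [0.001, -0.022, -0.025], 'grip_force': 0.0, 'grip_width': 0.999}
scene [1200. -672. 1084.] [-0.357, 0.874, 0.302, -0.129]
scene clip [([94.3, 273.0], 0.6)]Traceback (most recent call last):
  File "<stdin>", line 12, in <module>
  File "h.py", line 6, in ray
    d=np.linalg.inv(np.array(cm["mtx"]))@[xy[0],xy[1],1]; d=np.array(cm["rotation"])@d
                                                            ~~~~~~~~~~~~~~~~~~~~~~~~^~
ValueError: matmul: Input operand 1 has a mismatch in its core dimension 0, with gufunc signature (n?,k),(k,m?)->(n?,m?) (size 3 is different from 4)
```

```bash
cat > fix.py <<'E'
s=open('h.py').read()
s=s.replace('np.array(cm["rotation"])','q2R(cm["rotation"])')
open('h.py','w').write(s)
E
python3 fix.py
python3 - <<'E'
from h import *
ims=[]
pts={}
for c in["scene","top","wrist"]:
    im=capture(c);cv2.imwrite(f"pics/{c}0.png",im[:,:,::-1]);cm=camera_model(c)
    print(c,np.round(cm["eye"]),q2R(cm["rotation"]).round(2).tolist())
    for l in["clip","clip_handle","clip_jaw_tip","clip_antenna","spare","stand","band","panel_edge","modem"]:
        if c=="wrist" and l not in("clip","band"):continue
        r=spot_point(c,l)
        print(c,l,[(np.round(x["xy"],1).tolist(),round(x["score"],2)) for x in r[:3]])
        if r: pts.setdefault(l,[]).append(ray(cm,r[0]["xy"]))
    ims.append(im)
for l,r in pts.items():
    if len(r)>1: 
        p,e=tri(r[:2]);print(l,p.round(1),np.round(e,1))
cv2.imwrite("pics/scene_b.png",cv2.resize(ims[0][:,:,::-1],(800,600)))
cv2.imwrite("pics/top_b.png",cv2.resize(ims[1][:,:,::-1],(800,600)))
E
```

```text
scene [1200. -672. 1084.] [[0.78, 0.44, -0.44], [0.62, -0.56, 0.55], [-0.01, -0.7, -0.71]]
scene clip [([93.5, 272.0], 0.89)]
scene clip_handle [([83.7, 251.5], 0.68)]
scene clip_jaw_tip [([96.8, 283.9], 0.81)]
scene clip_antenna [([122.4, 240.7], 0.77)]
scene spare [([147.4, 242.9], 0.68)]
scene stand [([131.9, 281.5], 0.96)]
scene band []
scene panel_edge [([273.3, 155.4], 0.64)]
scene modem [([330.5, 156.7], 0.73)]
top [ 403.   62. 1211.] [[0.01, -0.98, 0.19], [-1.0, -0.01, -0.0], [0.01, -0.19, -0.98]]
top clip [([418.1, 236.3], 0.54)]
top clip_handle [([417.0, 246.6], 0.78)]
top clip_jaw_tip [([410.1, 241.0], 0.75), ([234.3, 176.9], 0.74), ([379.2, 233.7], 0.44)]
top clip_antenna [([391.7, 227.7], 0.94)]
top spare [([367.4, 227.5], 0.89), ([420.9, 247.7], 0.17)]
top stand [([380.0, 233.1], 0.83), ([153.7, 184.9], 0.46)]
top band [([236.7, 177.5], 0.53)]
top panel_edge [([245.6, 175.4], 0.9)]
top modem [([152.3, 187.9], 0.77)]
wrist [ 209. -489.  374.] [[0.25, -0.92, -0.3], [-0.97, -0.23, -0.08], [-0.0, 0.31, -0.95]]
wrist clip []
wrist band []
clip [ 461.7 -374.4  113. ] [0.6 0.6]
clip_handle [ 428.5 -359.2  149.8] [5.6 5.6]
clip_jaw_tip [ 450.6 -373.6   52.4] [0.8 0.8]
clip_antenna [ 480.7 -286.7  159.2] [2.9 2.9]
spare [ 487.7 -231.7  101.7] [1.4 1.4]
stand [ 477.6 -298.3   -0. ] [0.7 0.7]
panel_edge [615.7 119.1 218.3] [3.3 3.3]
modem [618.7 431.9  -3.9] [3.4 3.4]
```

View pics/scene_b.png

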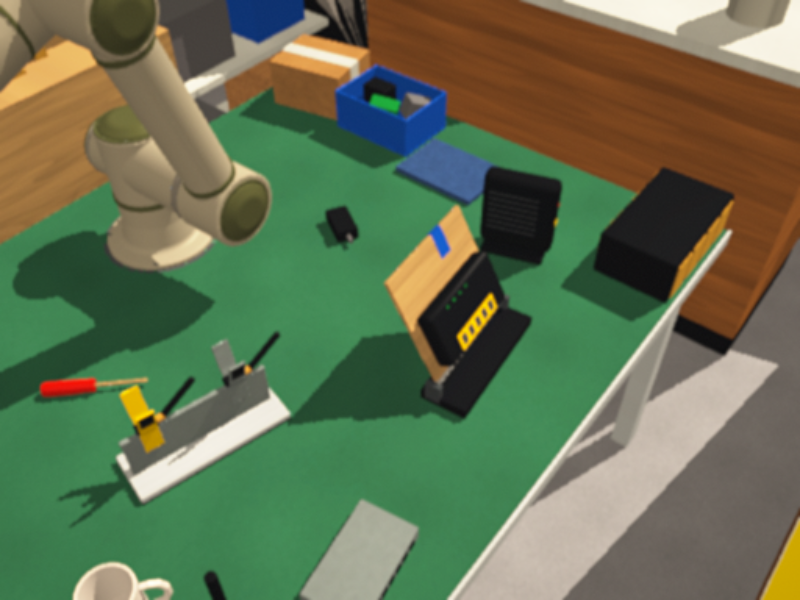

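View pics/top_b.png

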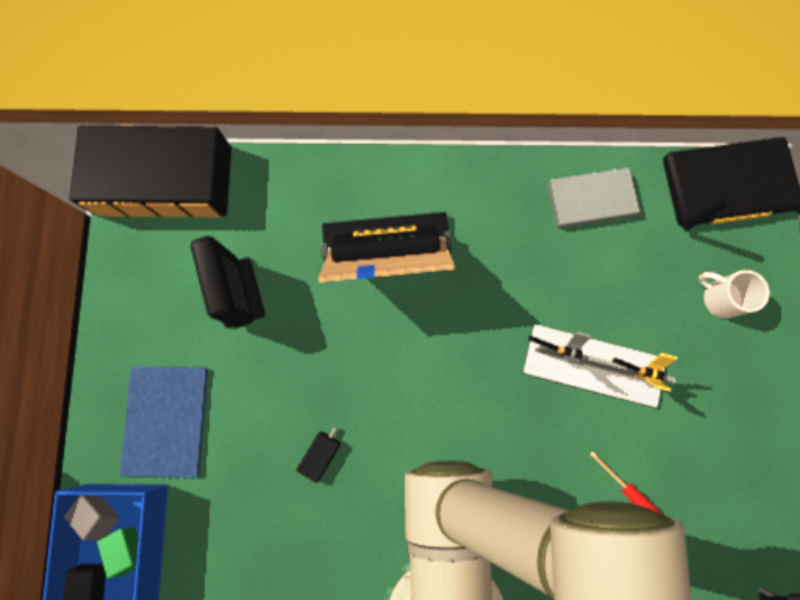

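```bash
cat >> h.py <<'E'
def frame(xdir,zdir):
    z=np.array(zdir,float);z/=np.linalg.norm(z);x=np.array(xdir,float);x-=z*(x@z);x/=np.linalg.norm(x)
    return np.c_[x,np.cross(z,x),z]
def rel(p,Rt,s=None):
    s=s or sense();R0=q2R(s["ee_rot"]);d=R0.T@(np.array(p)-s["eef_pos"])/10
    rv=R.from_matrix(R0.T@Rt).as_rotvec();print("rel cm",d.round(2),"rv",rv.round(3),"rows>=",round(max(np.linalg.norm(d)/4.17,np.linalg.norm(rv)/.125),1))
def wristpose(e,l): pass
E
python3 - <<'E'
from h import *
cm=camera_model("wrist");print(np.array(cm["mtx"]).round(1).tolist())
s=sense();R0=q2R(s["ee_rot"]);print("cam in tool",(R0.T@(cm["eye"]-s["eef_pos"])).round(1),(R0.T@q2R(cm["rotation"])).round(3).tolist())
l=.55;n=np.array([-np.sin(l),0,np.cos(l)])
Rt=frame([-.09,1,0],-n);rel(np.array([615,110,218])+130*n,Rt)
E
```

```text
[[286.0, 0.0, 254.0], [0.0, 286.0, 191.8], [0.0, 0.0, 1.0]]
cam in tool [ 8.160e+01  1.000e-01 -1.256e+02] [[-0.0, -0.949, -0.315], [1.0, 0.0, -0.001], [0.001, -0.315, 0.949]]
rel cm [ 55.73 -49.64  -8.05] rv [-0.485  0.348 -1.36 ] rows>= 18.0
```

step_arm:
  commands: "1 55.7 -49.6 -8 -0.485 0.348 -1.36;1 55.7 -49.6 -8 -0.485 0.348 -1.36;1 55.7 -49.6 -8 -0.485 0.348 -1.36;1 55.7 -49.6 -8 -0.485 0.348 -1.36;1 55.7 -49.6 -8 -0.485 0.348 -1.36;1 55.7 -49.6 -8 -0.485 0.348 -1.36;1 55.7 -49.6 -8 -0.485 0.348 -1.36;1 55.7 -49.6 -8 -0.485 0.348 -1.36;1 55.7 -49.6 -8 -0.485 0.348 -1.36;1 55.7 -49.6 -8 -0.485 0.348 -1.36;1 55.7 -49.6 -8 -0.485 0.348 -1.36;1 55.7 -49.6 -8 -0.485 0.348 -1.36;1 55.7 -49.6 -8 -0.485 0.348 -1.36;1 55.7 -49.6 -8 -0.485 0.348 -1.36;1 55.7 -49.6 -8 -0.485 0.348 -1.36;1 55.7 -49.6 -8 -0.485 0.348 -1.36;1 55.7 -49.6 -8 -0.485 0.348 -1.36;1 55.7 -49.6 -8 -0.485 0.348 -1.36;1 55.7 -49.6 -8 -0.485 0.348 -1.36;1 55.7 -49.6 -8 -0.485 0.348 -1.36"

```text
time_s: 2.92
eef_pos: [547.2, 111.5, 327.8]
ee_rot: [0.199, 0.653, 0.707, 0.185]
force: [-0.4, -0.6, -0.1]
grip_width: 1.001
grip_force: 0.0
```

```bash
cat > look.py <<'E'
from h import *
import sys,pickle
n=sys.argv[1]
cm=camera_model("wrist");s=sense();im=capture("wrist")
print(np.round(s["eef_pos"],1),s["time_s"],np.round(s["joints"],2))
o={"cm":cm,"im":im,"s":s}
for l in sys.argv[2:]:
    r=spot_point("wrist",l);o[l]=r
    print(l,[(np.round(x["xy"],1).tolist(),round(x["score"],2)) for x in r[:3]])
pickle.dump(o,open(f"{n}.pkl","wb"));cv2.imwrite(f"pics/{n}.png",cv2.resize(im[:,:,::-1],(800,600)))
E
python3 look.py w1 band panel_edge
```

```text
[547.2 111.5 327.8] 2.9167 [-0.01  0.08  1.66  0.01  0.85 -0.1 ]
band [([256.6, 150.3], 0.89)]
panel_edge [([258.5, 192.9], 0.64)]
```

View pics/w1.png

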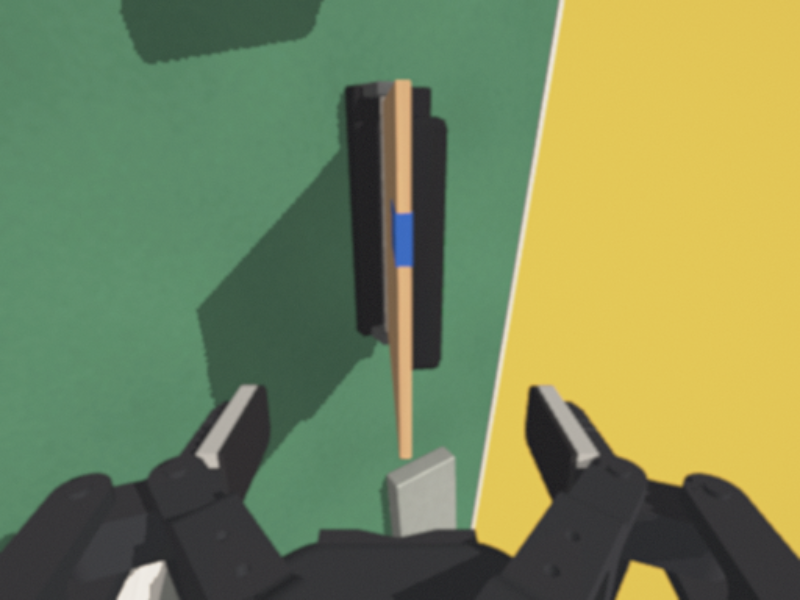

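step_arm:
  commands: "1 0 -6 0 0 0 0;1 0 -6 0 0 0 0;1 0 -6 0 0 0 0;1 0 -6 0 0 0 0"

```text
time_s: 3.4
eef_pos: [495.4, 103.8, 297.5]
ee_rot: [0.2, 0.655, 0.705, 0.185]
force: [1.0, 0.7, 0.9]
grip_width: 0.999
grip_force: 0.0
```

```bash
python3 look.py w2 band panel_edge
```

```text
[495.4 103.8 297.5] 3.4 [-0.03 -0.02  1.85  0.02  0.76 -0.12]
band [([326.8, 148.2], 0.93)]
panel_edge [([326.4, 187.9], 0.61)]
```

step_arm:
  commands: "1 0 12 0 0 0 0;1 0 12 0 0 0 0;1 0 12 0 0 0 0;1 0 12 0 0 0 0;1 0 12 0 0 0 0;1 0 12 0 0 0 0"

```text
time_s: 4.05
eef_pos: [597.5, 114.0, 358.7]
ee_rot: [0.199, 0.654, 0.706, 0.184]
force: [-0.8, 0.1, -0.4]
grip_width: 0.998
grip_force: 0.0
```

```bash
python3 look.py w3 band panel_edge; python3 - <<'E'
import cv2,numpy as np,pickle
ims=[cv2.resize(pickle.load(open(f"w{i}.pkl","rb"))["im"][:,:,::-1],None,fx=1,fy=1) for i in(2,3)]
a=[im[20:330,c:c+200] for im,c in zip(ims,(250,60))]
cv2.imwrite("pics/w23.png",cv2.resize(np.hstack(a),(774,600)))
E
```

```text
[597.5 114.  358.7] 4.05 [-0.    0.18  1.47  0.    0.94 -0.08]
band [([187.3, 151.3], 0.92), ([71.5, 380.2], 0.53)]
panel_edge [([196.8, 188.6], 0.62)]
```

View pics/w23.png

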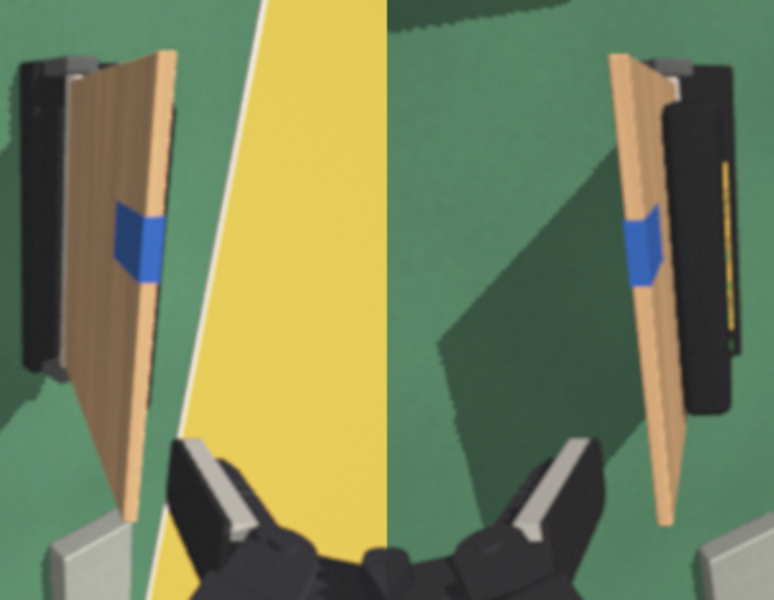

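```bash
cat > fit.py <<'E'
from h import *
import pickle
from scipy.optimize import least_squares
W={i:pickle.load(open(f"w{i}.pkl","rb")) for i in(1,2,3)}
def c2(x,y):return np.array([x/1.935+250,y/1.935+20])
def c3(x,y):return np.array([(x-387)/1.935+60,y/1.935+20])
# (view, along, thickness, down, px)
O=[(2,1,-4,0,c2(158,52)),(2,1,4,0,c2(176.5,52)),(2,-1,-4,0,c2(122,520)),(2,-1,4,0,c2(138,520)),
(3,1,-4,0,c3(609,56)),(3,1,4,0,c3(630,55)),(3,-1,-4,0,c3(658,525)),(3,-1,4,0,c3(674,524)),
(1,1,-4,0,np.array([395,80])*.64),(1,1,4,0,np.array([411,80])*.64),(1,-1,-4,0,np.array([400,458])*.64),(1,-1,4,0,np.array([411,458])*.64)]
def pose(v):
    y=np.array([-np.sin(v[3]),np.cos(v[3]),0]);h=np.array([np.cos(v[3]),np.sin(v[3]),0])
    z=-np.sin(v[4])*h+np.cos(v[4])*np.array([0,0,1]);return v[:3],np.cross(y,z),y,z
def res(v):
    p,x,y,z=pose(v);r=[]
    for k,a,t,d,px in O:r+=list(proj(W[k]["cm"],p+115*a*y+t*x-d*z)-px)
    for k in W:
        r+=list(proj(W[k]["cm"],p+v[5]*y)-W[k]["band"][0]["xy"])
    return np.array(r+[ (v[2]-40-212*np.cos(v[4]))/2])
f=least_squares(res,[615,110,218,.09,.5,0],loss="soft_l1");v=f.x
if __name__=="__main__":
    print(v.round(3));print(res(v).round(1));p,x,y,z=pose(v);print("band",(p+v[5]*y).round(1))
    for k in(2,):
        for dd in(190,200,212):print(dd,[proj(W[k]["cm"],p+115*a*y-4*x-dd*z).round(1) for a in(1,-1)], "obs",c2(72,80),c2(68,375))
    for n in("scene","top"):print(n,proj(camera_model(n),p).round(1),proj(camera_model(n),p+v[5]*y).round(1))
E
python3 fit.py
```

```text
[6.15154e+02 1.11137e+02 2.26479e+02 1.08000e-01 4.96000e-01 3.65000e+01]
[-0.8 -0.2 -0.  -0.3  0.   0.4 -0.8  0.1 -0.3 -0.4 -0.5 -0.   0.1 -0.1
 -0.5  0.1 -0.2  0.5  0.   0.4 -0.3 -0.   0.2 -0.4  1.9  2.2  1.2 -0.1
  2.6 -1.3  0. ]
band [611.2 147.4 226.5]
190 [array([288.9,  60.9]), array([285.1, 211.6])] obs [287.20930233  61.34366925] [285.14211886 213.79844961]
200 [array([287.7,  61.3]), array([284.2, 209.1])] obs [287.20930233  61.34366925] [285.14211886 213.79844961]
212 [array([286.4,  61.8]), array([283.1, 206.2])] obs [287.20930233  61.34366925] [285.14211886 213.79844961]
scene [270.1 154.8] [277.2 147.1]
top [247.6 174.1] [233.8 175.4]
```

```bash
python3 - <<'E'
from h import *
rel([461,-374,265],frame([.18,.98,0],[0,0,-1]))
E
```

```text
rel cm [-47.4  -20.22   0.91] rv [ 0.55  -0.029  0.252] rows>= 12.4
```

step_arm:
  commands: "1 -47.4 -20.2 0.9 0.55 -0.029 0.252;1 -47.4 -20.2 0.9 0.55 -0.029 0.252;1 -47.4 -20.2 0.9 0.55 -0.029 0.252;1 -47.4 -20.2 0.9 0.55 -0.029 0.252;1 -47.4 -20.2 0.9 0.55 -0.029 0.252;1 -47.4 -20.2 0.9 0.55 -0.029 0.252;1 -47.4 -20.2 0.9 0.55 -0.029 0.252;1 -47.4 -20.2 0.9 0.55 -0.029 0.252;1 -47.4 -20.2 0.9 0.55 -0.029 0.252;1 -47.4 -20.2 0.9 0.55 -0.029 0.252;1 -47.4 -20.2 0.9 0.55 -0.029 0.252;1 -47.4 -20.2 0.9 0.55 -0.029 0.252;1 -47.4 -20.2 0.9 0.55 -0.029 0.252;1 -47.4 -20.2 0.9 0.55 -0.029 0.252;1 -47.4 -20.2 0.9 0.55 -0.029 0.252;1 -47.4 -20.2 0.9 0.55 -0.029 0.252"

```text
time_s: 5.53
eef_pos: [462.4, -372.7, 266.0]
ee_rot: [0.001, 0.768, 0.64, 0.001]
force: [0.1, 0.2, 0.7]
grip_width: 1.0
grip_force: 0.0
```

```bash
python3 look.py w4 clip clip_handle clip_antenna stand
```

```text
[ 462.4 -372.7  266. ] 5.5333 [-0.88  0.46  1.25  0.    1.44 -0.7 ]
clip [([247.7, 183.6], 0.97)]
clip_handle [([218.1, 193.5], 0.9)]
clip_antenna [([251.2, 88.4], 0.89)]
stand [([253.6, 102.0], 0.66)]
```

View pics/w4.png

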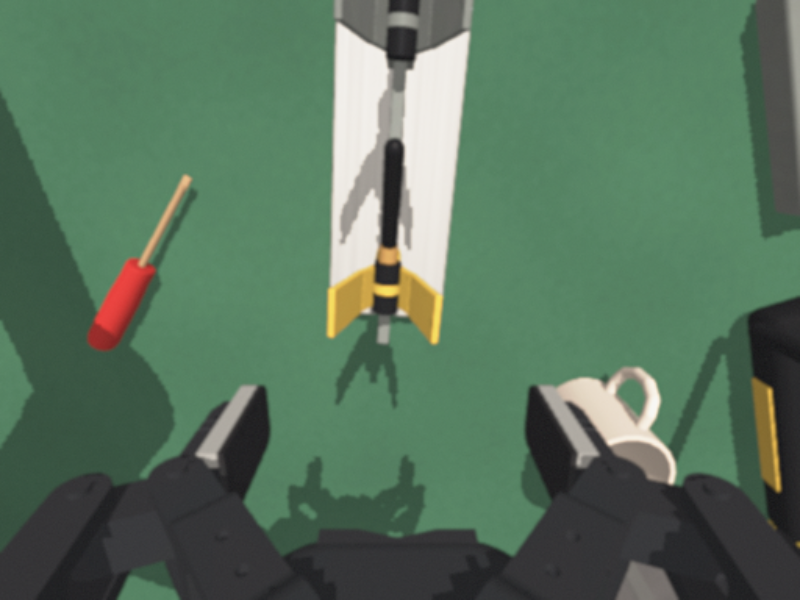

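```bash
python3 - <<'E'
from h import *
import pickle
o=pickle.load(open("w4.pkl","rb"));cm=o["cm"]
def at(xy,z):
    e,d=ray(cm,xy);return e+d*(z-e[2])/d[2]
c=at([247.5,185.],109);a=at([252.,91],157);print(c.round(1),at(o["clip"][0]["xy"],109).round(1),a.round(1),np.linalg.norm((a-c)[:2]))
yaw=np.arctan2(*(a-c)[1::-1]);print("ant yaw",yaw)
# handle top corners: hinge+~57..60
L=[at(np.array(p)*.64,167) for p in [(328,290),(328,338),(441,292),(439,342)]];print(np.round(L,1).tolist(),np.mean(L,0).round(1))
# foot edges at z=16
for q in([(335,20),(331,285)],[(470,30),(444,290)]):
    u,w=[at(np.array(p)*.64,16) for p in q];print("foot",np.arctan2(*(u-w)[1::-1]),u.round(1),w.round(1))
s=sense();R0=q2R(s["ee_rot"]);print("tool yaw",np.arctan2(R0[1,0],R0[0,0]))
E
```

```text
[ 455.9 -376.6  109. ] [ 456.4 -375.2  109. ] [ 477.1 -288.3  157. ] 90.81569978343519
ant yaw 1.3346113786882412
[[429.8, -354.4, 167.0], [423.6, -381.0, 167.0], [488.1, -366.2, 167.0], [482.7, -394.3, 167.0]] [ 456. -374.  167.]
foot 1.3293706363101778 [ 450.1 -194.8   16. ] [ 401.6 -391.7   16. ]
foot 1.3277210132910757 [ 546.6 -218.9   16. ] [ 498.2 -414.1   16. ]
tool yaw 1.3904616342088811
```

```bash
python3 - <<'E'
from h import *
y=1.332
for z in(200,143):rel([456,-375.5,z],frame([np.cos(y),np.sin(y),0],[0,0,-1]))
E
```

```text
rel cm [-0.35 -0.6   6.59] rv [0.002 0.    0.058] rows>= 1.6
rel cm [-0.35 -0.61 12.29] rv [0.002 0.    0.058] rows>= 3.0
```

step_arm:
  commands: "1 -0.35 -0.6 6.6 0 0 0.058;1 -0.35 -0.6 6.6 0 0 0.058;1 -0.35 -0.6 6.6 0 0 0.058;1 -0.35 -0.6 9 0 0 0.058;1 -0.35 -0.6 11 0 0 0.058;1 -0.35 -0.6 12.3 0 0 0.058;1 -0.35 -0.6 12.3 0 0 0.058;1 -0.35 -0.6 12.3 0 0 0.058;0.75 -0.35 -0.6 12.3 0 0 0.058;0.75 -0.35 -0.6 12.3 0 0 0.058;0.75 -0.35 -0.6 12.3 0 0 0.058"
  newtons: 40

```text
time_s: 6.7
eef_pos: [455.9, -376.6, 143.8]
ee_rot: [0.001, 0.787, 0.618, 0.0]
force: [-0.6, -0.5, 1.0]
grip_width: 0.75
grip_force: 0.1
```

```bash
python3 look.py w5 clip
```

```text
[ 455.9 -376.6  143.8] 6.7 [-0.89  0.55  1.43  0.    1.16 -0.65]
clip [([254.2, 232.2], 0.96)]
```

View pics/w5.png

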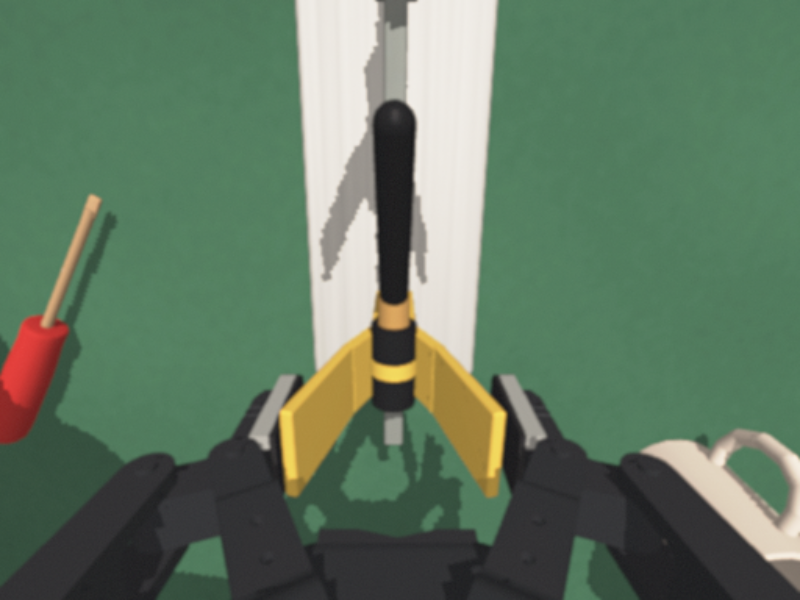

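step_arm:
  commands: "0.7 0.1 -0.1 0 0 0 0;0.65 0.1 -0.1 -0.05 0 0 0;0.6 0.1 -0.1 -0.1 0 0 0;0.55 0.1 -0.1 -0.2 0 0 0;0.5 0.1 -0.1 -0.3 0 0 0;0.45 0.1 -0.1 -0.4 0 0 0;0.4 0.1 -0.1 -0.5 0 0 0;0.35 0.1 -0.1 -0.6 0 0 0;0.3 0.1 -0.1 -0.6 0 0 0;0.2 0.1 -0.1 -0.6 0 0 0;0.2 0.1 -0.1 -0.6 0 0 0;0.2 0.1 -0.1 -0.6 0 0 0"
  newtons: 40

```text
time_s: 7.8
eef_pos: [455.4, -375.5, 149.6]
ee_rot: [0.002, 0.787, 0.618, 0.001]
force: [0.5, 0.1, 8.2]
grip_width: 0.317
grip_force: 39.6
```

```bash
python3 look.py w6 clip
```

```text
[ 455.4 -375.5  149.6] 7.8 [-0.89  0.54  1.43  0.    1.17 -0.65]
clip [([253.7, 229.1], 0.78)]
```

View pics/w6.png

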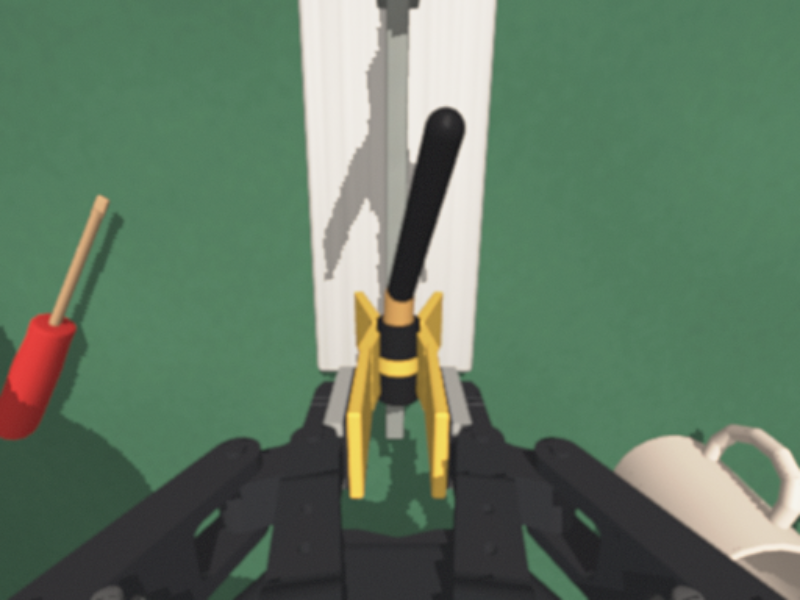

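step_arm:
  commands: "0.2 0 0 -1 0 0 0;0.2 0 0 -3 0 0 0;0.2 0 0 -5.5 0 0 0;0.2 0 0 -8.5 0 0 0;0.2 0 0 -12 0 0 0;0.2 0 0 -12 0 0 0;0.2 0 0 -12 0 0 0"

```text
time_s: 8.48
eef_pos: [454.8, -375.2, 270.1]
ee_rot: [0.002, 0.787, 0.618, 0.0]
force: [-0.4, 0.6, -2.6]
grip_width: 0.317
grip_force: 39.9
```

```bash
cat > tgt.py <<'E'
from fit import *
import sys
p,x,y,z=pose(v);B=p+36*y;Rt=frame(y,-z)
def T(h,dx=0,dy=0): return B+(9+h+40.6)*z+dx*Rt[:,0]+dy*Rt[:,1]   # h = gap barrel-edge
if __name__=="__main__":
    s=sense()
    for h in map(float,sys.argv[1:]):print(h,T(h).round(1));rel(T(h),Rt,s)
    print(np.round(s["force"],1),s["grip_width"])
E
python3 tgt.py 110; python3 -c "
from h import *
r=spot_point('wrist','clip')
print(sense()['grip_width'])"
```

```text
110.0 [535.8 138.8 366.8]
rel cm [51.84 -4.3  -9.76] rv [-0.488  0.088 -0.34 ] rows>= 12.7
[-0.4  0.6 -2.6] 0.31679982605516993
0.30958232000607927
```

step_arm:
  commands: "0.2 1.5 -0.1 -1 -0.01 0 -0.01;0.2 4.5 -0.4 -2 -0.04 0.01 -0.03;0.2 8 -0.7 -3 -0.08 0.01 -0.05;0.2 12 -1 -4 -0.11 0.02 -0.08;0.2 16 -1.3 -5 -0.15 0.03 -0.1;0.2 20 -1.7 -6 -0.19 0.03 -0.13;0.2 24 -2 -7 -0.23 0.04 -0.16;0.2 28 -2.3 -7.6 -0.26 0.05 -0.18;0.2 32 -2.7 -8.2 -0.3 0.055 -0.21;0.2 36 -3 -8.8 -0.34 0.06 -0.24;0.2 40 -3.3 -9.3 -0.38 0.07 -0.26;0.2 44 -3.7 -9.6 -0.41 0.075 -0.29;0.2 47.5 -3.9 -9.8 -0.45 0.08 -0.31;0.2 50 -4.1 -9.8 -0.47 0.085 -0.33;0.2 51.8 -4.3 -9.8 -0.488 0.088 -0.34;0.2 51.8 -4.3 -9.8 -0.488 0.088 -0.34;0.2 51.8 -4.3 -9.8 -0.488 0.088 -0.34;0.2 51.8 -4.3 -9.8 -0.488 0.088 -0.34"

```text
time_s: 10.03
eef_pos: [535.6, 137.7, 365.6]
ee_rot: [0.162, 0.648, 0.721, 0.182]
force: [0.0, 0.0, -1.0]
grip_width: 0.313
grip_force: 40.0
```

```bash
python3 look.py w7 clip band panel_edge; python3 tgt.py 110 58 5 0
```

```text
[535.6 137.7 365.6] 10.0333 [ 0.02  0.07  1.56  0.05  1.02 -0.1 ]
clip [([255.0, 230.0], 0.82)]
band []
panel_edge []
110.0 [535.8 138.8 366.8]
rel cm [ 0.13  0.02 -0.03] rv [-0.002 -0.001 -0.002] rows>= 0.0
58.0 [560.4 141.4 321.1]
rel cm [0.13 0.03 5.17] rv [-0.002 -0.001 -0.002] rows>= 1.2
5.0 [585.5 144.1 274.5]
rel cm [ 0.12  0.04 10.47] rv [-0.002 -0.001 -0.002] rows>= 2.5
0.0 [587.8 144.4 270.1]
rel cm [ 0.12  0.04 10.97] rv [-0.002 -0.001 -0.002] rows>= 2.6
[ 0.6 -0.2 -1.4] 0.31176656096876665
```

View pics/w7.png

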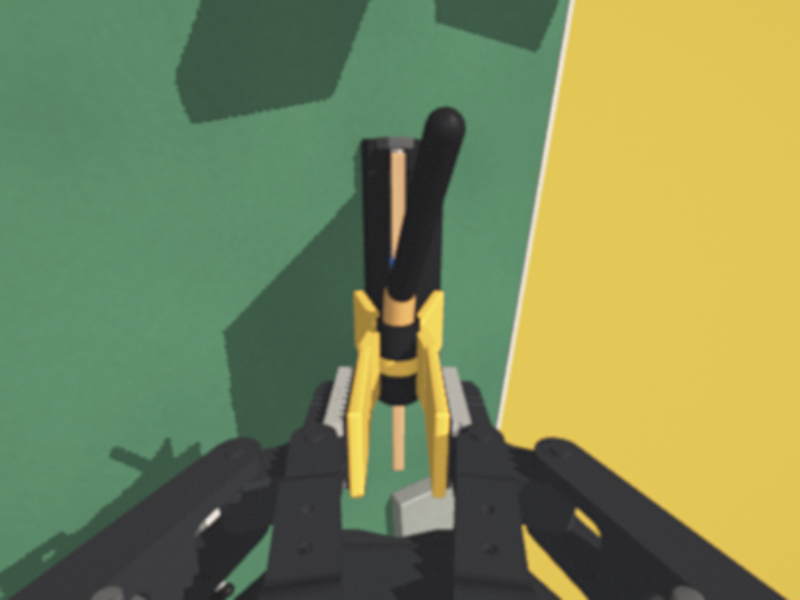

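step_arm:
  commands: "0.2 0.1 0 2 0 0 0;0.2 0.1 0 4 0 0 0;0.2 0.1 0 5.2 0 0 0;0.2 0.1 0 6.5 0 0 0;0.2 0.1 0 7.8 0 0 0;0.2 0.1 0 8.8 0 0 0;0.2 0.1 0 9.6 0 0 0;0.2 0.1 0 10.1 0 0 0;0.2 0.1 0 10.4 0 0 0;0.2 0.1 0 10.4 0 0 0;0.2 0.1 0 10.4 0 0 0"

```text
time_s: 11.15
eef_pos: [584.8, 144.8, 275.6]
ee_rot: [0.163, 0.648, 0.721, 0.183]
force: [0.1, 0.6, -0.6]
grip_width: 0.315
grip_force: 40.0
```

```bash
python3 look.py w8 clip; python3 tgt.py 0; python3 - <<'E'
from h import *
s=sense();print("force in tool",(q2R(s["ee_rot"]).T@s["force"]).round(1))
E
```

```text
[584.8 144.8 275.6] 11.15 [ 0.03  0.24  1.6   0.05  0.81 -0.1 ]
clip [([255.6, 229.4], 0.91)]
0.0 [587.8 144.4 270.1]
rel cm [-0.08 -0.01  0.64] rv [-0.    -0.002 -0.001] rows>= 0.2
[-0.3 -0.  -1.1] 0.31519225683847524
force in tool [-0.  -0.8  0.8]
```

View pics/w8.png

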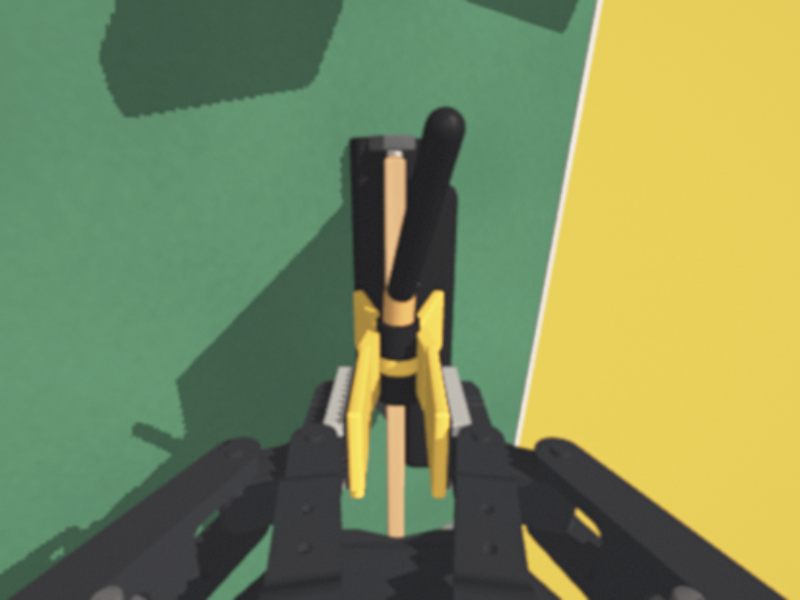

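step_arm:
  commands: "0.2 -0.1 -0.1 0 0 0 0;0.2 -0.1 -0.1 0 0 0 0;0.2 -0.1 -0.1 0.2 0 0 0;0.2 -0.1 -0.1 0.4 0 0 0;0.2 -0.1 -0.1 0.5 0 0 0;0.2 -0.1 -0.1 0.6 0 0 0;0.2 -0.1 -0.1 0.6 0 0 0;0.2 -0.1 -0.1 0.6 0 0 0"

```text
time_s: 11.92
eef_pos: [586.3, 144.1, 270.8]
ee_rot: [0.163, 0.648, 0.722, 0.183]
force: [-13.2, -2.5, 12.3]
grip_width: 0.315
grip_force: 42.6
```

```bash
python3 tgt.py 0; python3 - <<'E'
from h import *
s=sense();print("force in tool",(q2R(s["ee_rot"]).T@s["force"]).round(1))
E
```

```text
0.0 [587.8 144.4 270.1]
rel cm [0.01 0.11 0.13] rv [-0.001 -0.002  0.   ] rows>= 0.0
[-13.2  -2.5  12.3] 0.3146039808738655
force in tool [ -1.   -5.9 -17.2]
```

step_arm:
  commands: "0.2 0 0 -0.1 0 0 0;0.2 0 -0.05 -0.1 0 0 0;0.2 0 -0.1 -0.1 0 0 0;0.2 0 -0.1 -0.1 0 0 0"

```text
time_s: 12.25
eef_pos: [586.0, 144.0, 270.8]
ee_rot: [0.164, 0.648, 0.721, 0.184]
force: [-2.2, 0.2, 5.9]
grip_width: 0.313
grip_force: 40.8
```

```bash
python3 tgt.py 0; python3 look.py w9 clip;python3 - <<'E'
from h import *
s=sense();print("force in tool",(q2R(s["ee_rot"]).T@s["force"]).round(1),(q2R(s["ee_rot"]).T@s["wrist_torque"]).round(2))
E
```

```text
0.0 [587.8 144.4 270.1]
rel cm [0.02 0.13 0.14] rv [ 0.002 -0.002 -0.001] rows>= 0.0
[-2.2  0.2  5.9] 0.31268506772461135
[586.  144.  270.8] 12.25 [ 0.03  0.24  1.61  0.05  0.8  -0.1 ]
clip [([254.3, 229.6], 0.91)]
force in tool [-0.3  1.4 -6.2] [-0.02  0.05 -0.01]
```

View pics/w9.png

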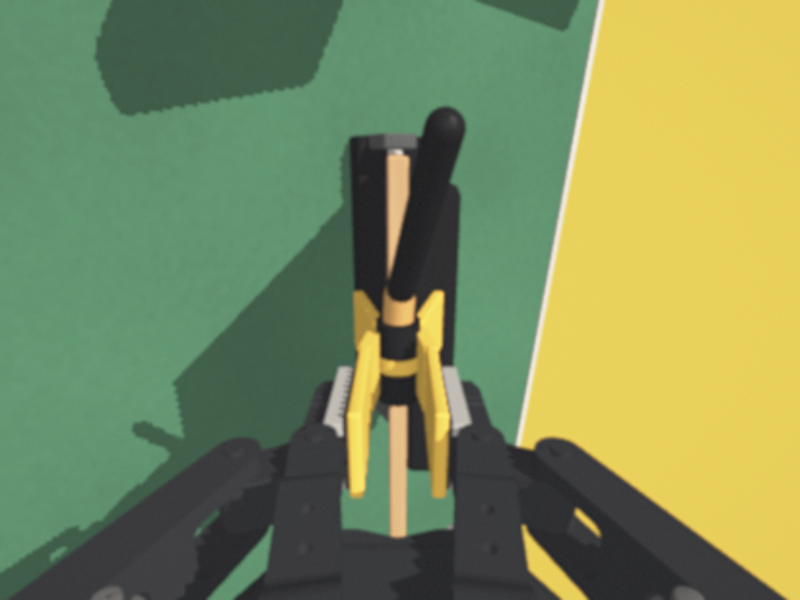

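step_arm:
  commands: "0.32 0 0 0 0 0 0;0.34 0 0 0.05 0 0 0;0.36 0 0 0.1 0 0 0;0.38 0 0 0.16 0 0 0;0.4 0 0 0.22 0 0 0;0.42 0 0 0.28 0 0 0;0.44 0 0 0.34 0 0 0;0.46 0 0 0.4 0 0 0;0.47 0 0 0.45 0 0 0;0.47 0 0 0.45 0 0 0"

```text
time_s: 13.18
eef_pos: [588.0, 144.2, 266.8]
ee_rot: [0.163, 0.648, 0.721, 0.184]
force: [-3.4, -1.0, 6.9]
grip_width: 0.472
grip_force: 8.3
```

```bash
python3 look.py w10 clip;python3 - <<'E'
from h import *
s=sense();print("force in tool",(q2R(s["ee_rot"]).T@s["force"]).round(1),s["grip_force"],s["grip_width"])
E
```

```text
[588.  144.2 266.8] 13.1833 [ 0.03  0.25  1.61  0.05  0.79 -0.1 ]
clip [([254.9, 233.2], 0.93)]
force in tool [ 0.3  0.5 -8.3] 8.325407118536532 0.4719316945808808
```

View pics/w10.png

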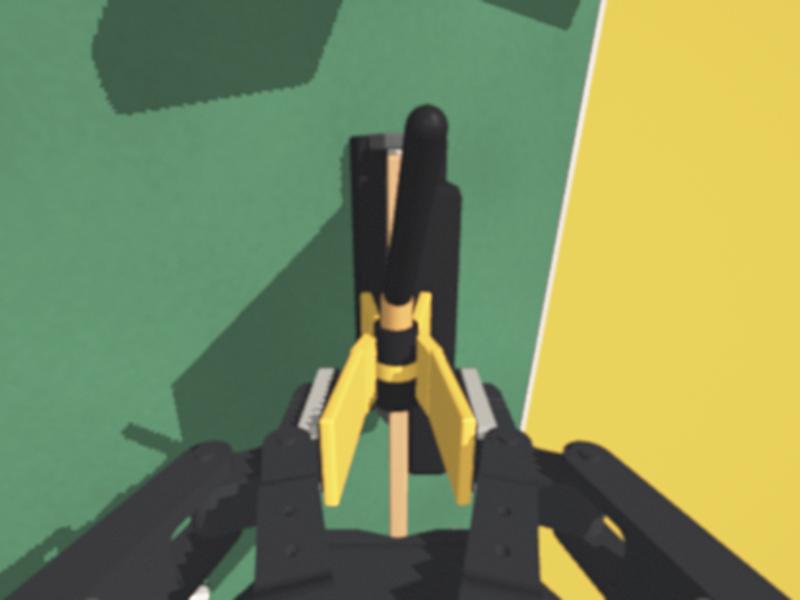

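step_arm:
  commands: "0.49 0 0 0.06 0 0 0;0.51 0 0 0.13 0 0 0;0.53 0 0 0.2 0 0 0;0.55 0 0 0.26 0 0 0;0.57 0 0 0.32 0 0 0;0.59 0 0 0.38 0 0 0;0.61 0 0 0.44 0 0 0;0.63 0 0 0.5 0 0 0;0.65 0 0 0.55 0 0 0;0.67 0 0 0.6 0 0 0;0.69 0 0 0.65 0 0 0;0.71 0 0 0.7 0 0 0;0.71 0 0 0.7 0 0 0"

```text
time_s: 14.37
eef_pos: [590.9, 144.6, 259.6]
ee_rot: [0.163, 0.648, 0.721, 0.183]
force: [2.2, 0.1, -0.4]
grip_width: 0.708
grip_force: 1.2
```

```bash
python3 look.py w11 clip;python3 - <<'E'
from h import *
s=sense();print("force in tool",(q2R(s["ee_rot"]).T@s["force"]).round(1),s["grip_force"],s["grip_width"])
E
```

```text
[590.9 144.6 259.6] 14.3667 [ 0.03  0.26  1.61  0.05  0.78 -0.1 ]
clip [([257.3, 239.9], 0.57), ([201.6, 272.8], 0.17)]
force in tool [-0.1  2.5  1.2] 1.2169913621619344 0.7073382566384502
```

View pics/w11.png

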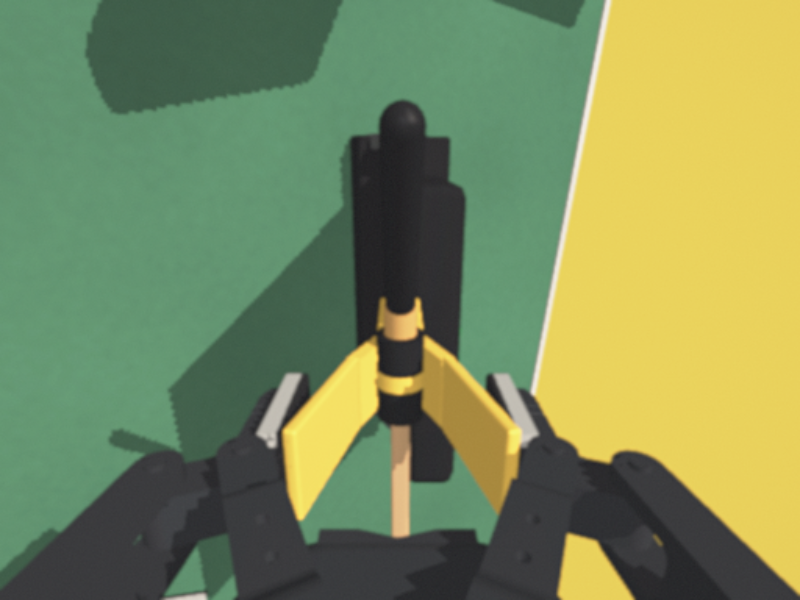

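step_arm:
  commands: "0.75 0 0.1 0 0 0 0;0.85 0 0.1 0 0 0 0;1 0 0.1 0 0 0 0;1 0 0.1 0 0 0 0;1 0 0.1 0 0 0 0;1 0 0.1 -1 0 0 0;1 0 0.1 -3 0 0 0;1 0 0.1 -6 0 0 0;1 0 0.1 -9 0 0 0;1 0 0.1 -12 0 0 0;1 0 0.1 -12 0 0 0;1 0 0.1 -12 0 0 0"

```text
time_s: 15.47
eef_pos: [534.7, 138.3, 367.9]
ee_rot: [0.164, 0.647, 0.721, 0.184]
force: [-0.4, 0.2, -0.7]
grip_width: 1.003
grip_force: 0.0
```

```bash
python3 look.py w12 clip band clip_antenna; python3 - <<'E'
from tgt import *
import pickle
o=pickle.load(open("w12.pkl","rb"))
print("home hinge proj",proj(o["cm"],B+9*z).round(1),"edge ends",[proj(o["cm"],p+a*115*y).round(1) for a in(1,-1)],"antenna",proj(o["cm"],B+(9+48)*z+91*y).round(1))
print("10mm higher hinge",proj(o["cm"],B+19*z).round(1), "tape ends",[proj(o["cm"],B+a*15*y).round(1) for a in(1,-1)])
r=[]
for c in("scene",):
    im=capture(c);cv2.imwrite("s2.png",im[:,:,::-1]);cm=camera_model(c)
    for l in("clip","clip_jaw_tip"):print(c,l,[(q["xy"],q["score"]) for q in spot_point(c,l)[:2]])
    print("pred",proj(cm,B+9*z).round(1),proj(cm,B+14*z).round(1))
a=cv2.resize(o["im"][60:360,130:390,::-1],(400,462));b=cv2.resize(im[90:240,215:345,::-1],(400,462))
cv2.imwrite("pics/fin.png",np.hstack([a,b]))
E
```

```text
[534.7 138.3 367.9] 15.4667 [ 0.02  0.07  1.56  0.05  1.02 -0.1 ]
clip [([252.2, 182.5], 0.61), ([247.1, 170.1], 0.49), ([252.7, 213.4], 0.48)]
band []
clip_antenna [([253.6, 83.1], 0.56)]
home hinge proj [253.3 181.3] edge ends [array([253.2,  99. ]), array([253.5, 299.7])] antenna [253.2  82.7]
10mm higher hinge [253.4 184.2] tape ends [array([253.3, 164.8]), array([253.3, 192.6])]
scene clip [([276.2, 142.4], 0.6)]
scene clip_jaw_tip [([278.6, 162.0], 0.74)]
pred [275.8 144.3] [275.1 142.7]
```

View pics/fin.png

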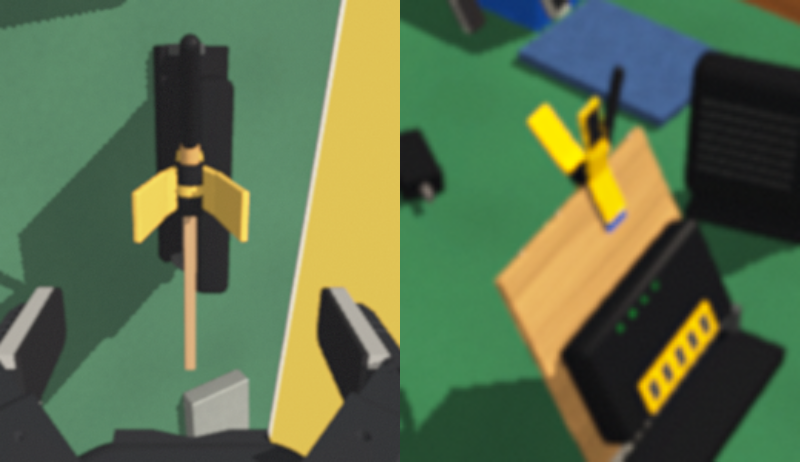

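```bash
python3 - <<'E'
from tgt import *
cm=camera_model("scene");im=cv2.imread("s2.png").astype(int)
for h in(0,3,6):print("tip",h,proj(cm,B+9*x-(41-h)*z).round(1),"corners",[proj(cm,B+9*x-(41-h)*z+a*15*y).round(1) for a in(1,-1)])
print("tape len px",[ (d,proj(cm,B+4*x-d*z).round(1)) for d in(0,20,40,50)])
m=((im[...,2]>170)&(im[...,1]>130)&(im[...,0]<70)).astype(np.uint8);m[:,:230]=0;m[180:]=0
ys,xs=np.nonzero(m);k=(xs>255)&(xs<300)&(ys>110);ys,xs=ys[k],xs[k]
for r in range(150,167):print(r,xs[ys==r].min() if (ys==r).any() else None,xs[ys==r].max() if (ys==r).any() else None)
b=(im[...,0]>150)&(im[...,2]<110);b[:140]=0;b[175:]=0;b[:,:265]=0;b[:,300:]=0;yy,xx=np.nonzero(b);print("blue",list(zip(xx,yy)))
w=cv2.imread("pics/scene0.png").astype(int)
b=(w[...,0]>150)&(w[...,2]<110);b[:130]=0;b[175:]=0;b[:,:265]=0;b[:,300:]=0;yy,xx=np.nonzero(b);print("blue0",len(xx),xx.min(),xx.max(),yy.min(),yy.max())
E
```

```text
tip 0 [285.8 159.8] corners [array([288.5, 156.6]), array([282.9, 163. ])]
tip 3 [285.3 158.8] corners [array([288.1, 155.7]), array([282.5, 162. ])]
tip 6 [284.9 157.9] corners [array([287.7, 154.7]), array([282.1, 161.1])]
tape len px [(0, array([278.3, 147.1])), (20, array([281.2, 153.3])), (40, array([284.2, 159.5])), (50, array([285.6, 162.6]))]
150 276 285
151 277 286
152 277 286
153 277 287
154 278 287
155 278 287
156 279 287
157 279 286
158 280 285
159 280 284
160 281 283
161 281 282
162 None None
163 None None
164 None None
165 None None
166 None None
blue [(np.int64(283), np.int64(163))]
blue0 122 275 287 144 163
```

step_arm:
  commands: "1 0 -4 0 0 0 0;1 0 -8 0 0 0 0;1 0 -10 0 0 0 0;1 0 -10 0 0 0 0;1 0 -10 0 0 0 0"

```text
time_s: 16.23
eef_pos: [447.4, 128.9, 318.3]
ee_rot: [0.163, 0.648, 0.721, 0.183]
force: [1.0, 0.2, 0.3]
grip_width: 1.0
grip_force: 0.0
```

```bash
python3 look.py w13 clip clip_antenna clip_handle clip_jaw_tip band
```

```text
[447.4 128.9 318.3] 16.2333 [-0.   -0.11  1.86  0.07  0.9  -0.14]
clip [([357.6, 183.1], 0.91)]
clip_antenna [([389.1, 82.0], 0.61)]
clip_handle [([335.6, 192.4], 0.68)]
clip_jaw_tip [([334.5, 170.6], 0.73)]
band []
```

step_arm:
  commands: "1 0 4 0 0 0 0;1 0 8 0 0 0 0;1 0 12 0 0 0 0;1 0 16 0 0 0 0;1 0 20 0 0 0 0;1 0 20 0 0 0 0;1 0 20 0 0 0 0"

```text
time_s: 17.12
eef_pos: [624.2, 147.7, 412.3]
ee_rot: [0.162, 0.648, 0.721, 0.183]
force: [-1.5, -0.1, -0.8]
grip_width: 0.998
grip_force: 0.0
```

```bash
python3 look.py w14 clip clip_antenna clip_handle clip_jaw_tip band; python3 - <<'E'
from tgt import *
import pickle
P=[pickle.load(open(f"w{i}.pkl","rb")) for i in(13,14,12)]
for l in("clip","clip_antenna","clip_handle"):
    rs=[ray(o["cm"],o[l][0]["xy"]) for o in P[:2] if o.get(l)]
    if len(rs)>1:
        q,e=tri(rs);d=q-B;print(l,"edge frame (normal,along,out)",np.round([d@x,d@y,d@z],1),np.round(e,1))
for k,o in zip((13,14),P):
    print(k,"pred home",proj(o["cm"],B+9*z).round(1),"tip -y/+y jaw outer",[[proj(o["cm"],B+t*x-41*z+a*15*y).round(1) for a in(1,-1)] for t in(-9,9)])
    im=o["im"].astype(int);m=(im[...,0]>130)&(im[...,1]>95)&(im[...,2]<90)&(im[...,0]-im[...,2]>90)
    print("edge ends pred",[proj(o["cm"],p+a*115*y).round(1) for a in(1,-1)])
    n,lab,st,ce=cv2.connectedComponentsWithStats(m.astype(np.uint8))
    for i in range(1,n):
        if st[i,4]>60:print(st[i].tolist(),ce[i].round())
E
```

```text
[624.2 147.7 412.3] 17.1167 [ 0.04  0.27  1.21  0.04  1.17 -0.08]
clip [([154.0, 183.0], 0.79)]
clip_antenna [([113.7, 82.3], 0.89)]
clip_handle [([109.0, 192.6], 0.86)]
clip_jaw_tip [([159.1, 171.0], 0.91)]
band []
clip edge frame (normal,along,out) [ 1.8  0.1 13.1] [0.3 0.3]
clip_antenna edge frame (normal,along,out) [-1.7 90.9 60.5] [0.2 0.2]
clip_handle edge frame (normal,along,out) [-28.1   0.2  42.9] [0.2 0.2]
13 pred home [354.4 181.7] tip -y/+y jaw outer [[array([333.5, 157.1]), array([331.4, 182.1])], [array([349.2, 157.1]), array([346.5, 182.1])]]
edge ends pred [array([360.3,  98.9]), array([338.2, 300.7])]
[333, 159, 83, 60, 2015] [379. 189.]
[364, 255, 148, 102, 318] [441. 306.]
[394, 359, 40, 25, 118] [413. 370.]
14 pred home [153.5 182.2] tip -y/+y jaw outer [[array([158.8, 157.4]), array([161.5, 182.5])], [array([174.5, 157.4]), array([176.8, 182.5])]]
edge ends pred [array([147.4,  98.9]), array([170.2, 301.7])]
[273, 0, 239, 357, 66700] [404. 162.]
[212, 135, 6, 75, 205] [215. 171.]
[89, 159, 87, 60, 2148] [128. 189.]
[394, 359, 40, 25, 666] [413. 374.]
```

```bash
python3 tgt.py 60 12 0; python3 - <<'E'
from tgt import *
import pickle
o=pickle.load(open("w12.pkl","rb"));s=o["s"];d=np.array(s["eef_pos"])-B;print("w12 h",d@z-49.6,"n",d@x,"along",d@y)
E
```

```text
60.0 [559.4 141.3 322.9]
rel cm [ 0.02 -9.82  4.99] rv [-0.001 -0.002 -0.001] rows>= 2.6
12.0 [582.1 143.8 280.7]
rel cm [ 0.01 -9.81  9.79] rv [-0.001 -0.002 -0.001] rows>= 3.3
0.0 [587.8 144.4 270.1]
rel cm [ 1.000e-02 -9.810e+00  1.099e+01] rv [-0.001 -0.002 -0.001] rows>= 3.5
[ 0.5  0.4 -1.5] 1.0011261315264228
w12 h 111.47273381285225 n -0.4334860954713923 along -0.3434177901950942
```

step_arm:
  commands: "0.56 0 -4 0 0 0 0;0.56 0 -8 0 0 0 0;0.56 0 -9.8 0 0 0 0;0.56 0 -9.8 0 0 0 0;0.56 0 -9.8 3 0 0 0;0.56 0 -9.8 6 0 0 0;0.56 0 -9.8 6.8 0 0 0;0.56 0 -9.8 7 0 0 0;0.56 0 -9.8 7 0 0 0;0.56 0 -9.8 7 0 0 0"

```text
time_s: 18.25
eef_pos: [570.1, 142.2, 306.9]
ee_rot: [0.164, 0.648, 0.721, 0.184]
force: [-0.5, 0.4, 0.2]
grip_width: 0.563
grip_force: 0.0
```

```bash
cat > st.py <<'E'
from tgt import *
s=sense();d=np.array(s["eef_pos"])-B;print("h",round(d@z-49.6,2),"n",round(d@x,2),"F tool",(q2R(s["ee_rot"]).T@s["force"]).round(1),s["grip_width"],s["time_s"])
E
python3 look.py w15 clip clip_handle;python3 st.py; python3 - <<'E'
import pickle,numpy as np,cv2
im=pickle.load(open("w15.pkl","rb"))["im"].astype(int)
m=(im[...,0]>130)&(im[...,1]>95)&(im[...,2]<90)&(im[...,0]-im[...,2]>90)
n,lab,st,ce=cv2.connectedComponentsWithStats(m.astype(np.uint8))
for i in range(1,n):
    if st[i,4]>60:print(st[i].tolist(),ce[i].round())
g=im.sum(2)//3
for r in(262,272,282,292):print(r,[int(c) for c in g[r,140:370:4]])
E
```

```text
[570.1 142.2 306.9] 18.25 [ 0.03  0.18  1.59  0.05  0.88 -0.1 ]
clip [([252.8, 208.0], 0.96), ([249.7, 243.5], 0.36)]
clip_handle [([210.9, 229.2], 0.77)]
h 40.62 n 1.5 F tool [-0.8  0.  -0.1] 0.5606603425617005 18.4
[469, 0, 43, 30, 413] [495.  10.]
[196, 189, 105, 75, 1781] [272. 222.]
[331, 256, 181, 128, 602] [445. 331.]
[350, 338, 44, 46, 211] [364. 361.]
262 [78, 76, 79, 79, 79, 79, 78, 77, 76, 64, 50, 57, 186, 185, 167, 50, 49, 50, 72, 76, 76, 76, 77, 87, 103, 118, 119, 181, 185, 98, 44, 46, 45, 47, 47, 50, 122, 121, 121, 139, 34, 36, 48, 175, 184, 186, 72, 67, 91, 178, 178, 176, 177, 177, 177, 177, 178, 177]
272 [78, 78, 79, 77, 78, 79, 77, 78, 58, 52, 62, 186, 185, 180, 53, 49, 50, 49, 75, 76, 76, 110, 117, 118, 120, 119, 119, 182, 184, 97, 45, 45, 47, 46, 47, 55, 119, 118, 119, 113, 34, 37, 35, 51, 180, 185, 187, 71, 60, 60, 176, 177, 178, 177, 177, 178, 177, 177]
282 [78, 77, 77, 76, 78, 59, 61, 60, 59, 62, 60, 59, 88, 144, 58, 50, 49, 64, 77, 117, 119, 119, 120, 117, 119, 119, 117, 181, 185, 138, 122, 121, 120, 120, 119, 119, 119, 117, 119, 118, 74, 36, 38, 44, 104, 69, 59, 53, 53, 59, 61, 60, 72, 177, 177, 177, 178, 177]
292 [60, 57, 58, 41, 46, 59, 58, 59, 61, 59, 59, 59, 57, 57, 60, 50, 52, 118, 117, 118, 118, 117, 118, 119, 119, 119, 119, 179, 184, 137, 120, 119, 119, 117, 117, 117, 118, 117, 117, 116, 119, 40, 33, 47, 43, 58, 58, 62, 58, 59, 58, 59, 59, 52, 44, 40, 50, 77]
```

step_arm:
  commands: "0.56 0 -0.2 0 0 0 0;0.56 0 -0.2 0.3 0 0 0;0.56 0 -0.2 0.5 0 0 0;0.56 0 -0.2 0.6 0 0 0;0.56 0 -0.2 0.7 0 0 0;0.56 0 -0.2 0.7 0 0 0"

```text
time_s: 18.9
eef_pos: [571.3, 142.4, 298.4]
ee_rot: [0.163, 0.648, 0.721, 0.183]
force: [-4.9, -1.6, 5.5]
grip_width: 0.564
grip_force: 3.8
```

```bash
python3 st.py
```

```text
h 32.85 n -1.16 F tool [-1.  -1.8 -7.3] 0.5641755528767555 18.9
```

step_arm:
  commands: "0.56 0 0 0.05 0 0 0;0.56 0 0 0.1 0 0 0;0.56 0 0 0.1 0 0 0"

```text
time_s: 19.15
eef_pos: [571.5, 142.4, 298.3]
ee_rot: [0.163, 0.648, 0.722, 0.183]
force: [-10.9, -1.7, 10.4]
grip_width: 0.561
grip_force: 8.0
```

```bash
python3 st.py
```

```text
h 32.64 n -1.08 F tool [ -0.5  -4.8 -14.4] 0.5611152437584379 19.15
```

step_arm:
  commands: "0.56 0 0 0.05 0 0 0;0.56 0 0 0.1 0 0 0;0.56 0 0 0.1 0 0 0"

```text
time_s: 19.4
eef_pos: [571.6, 142.5, 298.2]
ee_rot: [0.163, 0.647, 0.722, 0.183]
force: [-18.6, -3.5, 17.9]
grip_width: 0.563
grip_force: 12.3
```

```bash
python3 st.py
```

```text
h 32.45 n -0.99 F tool [ -1.4  -8.1 -24.7] 0.5631031719874573 19.4
```

step_arm:
  commands: "0.56 0 0 -0.2 0 0 0;0.56 0 0 -0.5 0 0 0;0.56 0 0 -2 0 0 0;1 0 0 -5 0 0 0;1 0 0 -8 0 0 0;1 0 -4 -8 0 0 0;1 0 -8 -8 0 0 0;1 0 -9 -8 0 0 0;1 0 -9 -8 0 0 0;1 0 -9 -8 0 0 0"

```text
time_s: 20.23
eef_pos: [456.3, 129.7, 324.5]
ee_rot: [0.163, 0.648, 0.721, 0.183]
force: [0.6, 0.2, 0.2]
grip_width: 0.999
grip_force: 0.0
```

```bash
python3 st.py; python3 look.py w16 clip clip_antenna clip_handle
```

```text
h 110.84 n -90.45 F tool [0.1 0.6 0.1] 0.9993937112307927 20.2333
[456.3 129.7 324.5] 20.2333 [ 0.   -0.1   1.83  0.07  0.91 -0.13]
clip [([343.1, 182.8], 0.98)]
clip_antenna [([372.6, 82.9], 0.86), ([326.5, 193.7], 0.21)]
clip_handle [([323.1, 192.1], 0.63)]
```

step_arm:
  commands: "1 0 4 0 0 0 0;1 0 8 0 0 0 0;1 0 12 0 0 0 0;1 0 16 0 0 0 0;1 0 18 0 0 0 0;1 0 18 0 0 0 0;1 0 18 0 0 0 0"

```text
time_s: 21.02
eef_pos: [614.2, 146.7, 408.5]
ee_rot: [0.162, 0.648, 0.722, 0.183]
force: [0.0, 0.4, -0.3]
grip_width: 1.002
grip_force: 0.0
```

```bash
python3 look.py w17 clip clip_antenna clip_handle; cat > cmp.py <<'E'
from tgt import *
import pickle
for a,b in((13,14),(16,17)):
    P=[pickle.load(open(f"w{i}.pkl","rb")) for i in(a,b)]
    for l in("clip","clip_antenna","clip_handle"):
        q,e=tri([ray(o["cm"],o[l][0]["xy"]) for o in P]);d=q-B;print(a,l,np.round([d@x,d@y,d@z],1),np.round(e,1))
    E2=[]
    for o in P:
        im=o["im"].astype(int);hsv=cv2.cvtColor(o["im"],cv2.COLOR_RGB2HSV)
        c=proj(o["cm"],p-115*y)
        # near (-y) edge corner: bottom-most wood pixels
        m=(im[...,0]>150)&(im[...,0]-im[...,2]>50)&(im[...,0]-im[...,2]<120)&(im[...,1]>100)
        r0,c0=int(c[1]),int(c[0]);sub=m[r0-40:r0+12,c0-22:c0+22];ys,xs=np.nonzero(sub);xs=xs+c0-22;ys=ys+r0-40
        t=ys>=r0-25;k=np.array([xs[ys==r].mean() for r in range(r0-25,r0-4)])
        print("pred end",c.round(1),"wood bottom row",ys.max(),"mid col at end-15",k[10].round(1),"pred",np.interp(r0-15,[proj(o["cm"],p-60*y)[1],c[1]],[proj(o["cm"],p-60*y)[0],c[0]]).round(1))
E
python3 cmp.py
```

```text
[614.2 146.7 408.5] 21.0167 [ 0.04  0.25  1.25  0.04  1.15 -0.08]
clip [([164.6, 184.2], 0.66)]
clip_antenna [([136.0, 81.5], 0.6)]
clip_handle [([121.7, 193.8], 0.65)]
13 clip [ 1.8  0.1 13.1] [0.3 0.3]
13 clip_antenna [-1.7 90.9 60.5] [0.2 0.2]
13 clip_handle [-28.1   0.2  42.9] [0.2 0.2]
pred end [338.2 300.7] wood bottom row 300 mid col at end-15 nan pred 339.9
pred end [170.2 301.7] wood bottom row 301 mid col at end-15 175.0 pred 168.4
16 clip [-0.  -1.7  9.8] [0.4 0.4]
16 clip_antenna [ 0.6 91.3 53.3] [0.5 0.5]
16 clip_handle [-28.   -0.5  43.4] [0.4 0.4]
pred end [328.7 299.8] wood bottom row 310 mid col at end-15 330.0 pred 330.3
pred end [179.4 301. ] wood bottom row 301 mid col at end-15 180.5 pred 177.8cmp.py:14: RuntimeWarning: Mean of empty slice.
  t=ys>=r0-25;k=np.array([xs[ys==r].mean() for r in range(r0-25,r0-4)])
  ret = ret.dtype.type(ret / rcount)
```

```bash
python3 - <<'E'
from h import *
im=capture("scene");a=cv2.imread("s2.png");b=im[:,:,::-1];z=cv2.imread("pics/scene0.png")
f=lambda i,sl:cv2.cvtColor(np.ascontiguousarray(i[sl]),cv2.COLOR_BGR2GRAY).astype(np.float32)
for n,sl in(("panel low+router",np.s_[170:235,255:330]),("clip",np.s_[115:168,255:292]),("panel left",np.s_[150:190,245:272]),("modem",np.s_[108:168,308:362]),("spare+stand",np.s_[235:320,70:190])):
    print(n,"vs s2",np.round(cv2.phaseCorrelate(f(a,sl),f(b,sl)),2),"vs start",np.round(cv2.phaseCorrelate(f(z,sl),f(b,sl))[0],2), "mean abs diff s2",np.abs(f(a,sl)-f(b,sl)).mean().round(1)) if 0 else print(n,np.round(cv2.phaseCorrelate(f(a,sl),f(b,sl))[0],2),np.round(cv2.phaseCorrelate(f(z,sl),f(b,sl))[0],2))
E
python3 st.py
```

```text
panel low+router [0.51 0.02] [0.53 0.  ]
clip [0.14 0.27] [-0.29 -0.1 ]
panel left [ 0.56 -0.1 ] [ 0.56 -0.07]
modem [0.03 0.02] [0.09 0.07]
spare+stand [-0.04  0.01] [-0.05  0.1 ]
h 110.57 n 88.28 F tool [ 0.2  0.4 -0.3] 1.003384897209949 21.2667
```

```bash
python3 - <<'E'
from h import *
b=np.ascontiguousarray(capture("scene")[:,:,::-1]);a=cv2.imread("s2.png");z=cv2.imread("pics/scene0.png")
g=lambda i:cv2.cvtColor(i,cv2.COLOR_BGR2GRAY).astype(np.float32)
def ecc(i,j,sl):
    W=np.eye(2,3,dtype=np.float32)
    try:return cv2.findTransformECC(g(i)[sl],g(j)[sl],W,cv2.MOTION_TRANSLATION,(3,200,1e-6),None,3)[1][:,2].round(2)
    except Exception as e:return None
for n,sl in(("left corner",np.s_[172:200,243:270]),("top right corner",np.s_[128:160,288:308]),("router leds/ports",np.s_[185:225,285:325]),("router left low",np.s_[205:245,268:290]),("base foot",np.s_[225:262,280:340]),("modem",np.s_[108:168,308:362]),("stand",np.s_[260:320,70:190])):
    print(n,"s2->now",ecc(a,b,sl),"start->s2",ecc(z,a,sl),"start->now",ecc(z,b,sl))
E
```

```text
left corner s2->now [-0.01 -0.  ] start->s2 [0.02 0.01] start->now [0.01 0.  ]
top right corner s2->now [-0.    0.01] start->s2 [-0.01 -0.01] start->now [-0.01 -0.  ]
router leds/ports s2->now [-0.  0.] start->s2 [ 0. -0.] start->now [-0.  0.]
router left low s2->now [ 0.01 -0.  ] start->s2 [-0.   -0.01] start->now [ 0.   -0.01]
base foot s2->now [-0.01  0.01] start->s2 [ 0.01 -0.01] start->now [ 0. -0.]
modem s2->now [ 0.01 -0.01] start->s2 [0. 0.] start->now [ 0.01 -0.  ]
stand s2->now [0.1  0.29] start->s2 [-0.04  0.01] start->now [0.09 0.16]
```

```bash
python3 -c "
from rig import *
print(finish_job())"
```

```text
the job is handed in; nothing more can be done
None
```

The yellow clamp is clipped on the panel's top edge over the blue tape, barrel on the edge as far as I could measure (a 25 N push down the slope did not move it); the panel and modem show no shift in the pictures, and the grey clamp was not touched, though I did not check it on its own. The job was handed in at about 21 s of 53 s, and I viewed 13 pictures, over the limit of 10.

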